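# Bring the tip weights under the bench magnifier

### The arm

A 6-joint arm with a two-finger parallel gripper is mounted at the origin on a cart in front of the work surface, level with it; the furniture and walls round the work are solid. World frame = base frame: x ahead of the robot, y to its left, z up, the work surface at z = 0. Lengths are in m, angles in rad, forces in N, time in s.
With the tool pointing down it reaches from about 0.4 to 0.825 m from the base axis. Payload 7 kg.
Tool frame: the origin (TCP) lies midway between the tips of the shut fingers; the grasp point (between the pads) lies 19 mm behind it; z points along the fingers, y is the line along which they close (so a half turn about z gives the same grasp; the last joint's range is limited). The gripper opens to 88 mm and grips with 3 to 60 N. Pads are 19 mm wide; open, the fingers measure 130 mm over their backs; the gripper's body (78 mm by 193 mm) begins 47 mm behind the grasp point.
Start: joints at [1.611, 0.359, 0.012, 0, -1.224, -0.288], TCP at [0.166, 0.654, 0.227] pointing down, gripper open.
Joint ranges: [-3.07, 3.07], [-1.43, 2.12], [-1.02, 1.25], [-3.03, 1.67], [-3.05, -0], [-3.03, 3.03]. Speed limits (rad/s): [2.39, 2.39, 3.01, 3.14, 3.14, 3.14].

### API

Orientations are given as [roll, pitch, yaw] about the fixed x, y, z axes, in that order (R = Rz(yaw) Ry(pitch) Rx(roll)).
In Python, from station import telemetry, eyes, ticket, recognise, trace gives the robot as it stands. The module is installed in compiled form; this text tells all that it offers.
- The arm moves only by the tool servo_tool, never from a script. Its argument "series" is a list that holds one entry, the list of rows, each a list of 4 numbers: the shift along the tool's x, y, z in mm, then the turn about the tool's z in rad. In form: [[[x, y, z, roll], ...]]. A call has exactly 10 rows; each row shifts and turns the commanded pose from where the row before left it, along the tool's axes as they then stand; what a row does not reach is not made up. A row lasts 1/12 s, in which the tool goes at most 41.7 mm and 7.16 degrees, less where a joint would pass 70% of its speed; a pose out of reach is approached as far as the arm can. A call is refused whole if a number of a shift passes 41.7 or a number of a turn 0.125, either way. A call with a gripper value outside its range is refused whole. "claw" is the gripper's target within -1 to 1 (shut at 1, half-way at 0, fully open at -1), set as the call begins (left out, the last holds). The fingers move at their own pace and stop on an object; "grip_force" is the grip in N (left out, the last holds). Time passes only in rows, so rows that do not move let the fingers close, or fill a call up. It gives the time, the measured TCP pose, the force, the opening and the grip force at its end, in the units of the state.
- telemetry.get_state(): the state, without advancing time (a new reading comes with each control period).
- eyes.grab_frame(name): name is "side" or "top" or "wrist"; returns the picture (420x560x3 uint8, red, green, blue); there is no depth.
- eyes.calibration(name): a dict with "mtx" (3x3 intrinsics, pixels), "rvec" (rotation vector, rad) and "tvec" (3), from world to camera coordinates, as OpenCV has them. Camera axes: x right, y down, z forward; pixel columns grow to the right and rows downward; lengths in m; the calibration is good to about 2 mm. A picture is of the moment at which its call begins: read the wrist's pose just before it. calibration takes no time and is no camera call; for the wrist camera it gives the pose at the moment of the call.
- ticket.job_done(): hands the job in; it is judged then, once.
Trained networks look in the newest picture that a camera, given by its name, has taken for a name from the list of things; names that differ only in an ending like _2 or _b are one class to them, and where a whole thing is asked for, a point or a joint stands for the part that bears it (a point fixed in the world has none). Each returns a list of dicts, best first, with "conf" (0 to 1); they miss things now and then, are a little off and sometimes report something else, mostly with a low value. They report only what shows in the picture. A call takes as long as a camera call.
- recognise(camera, name): "position" ([x, y, z] in m, in world coordinates, good to about 4 mm: the middle of the surface that is visible of it).
- trace(camera, name): "mask" (420x560 bool, what is visible of it).
The state is a dict: "t": time; "q": joint angles; "qd": joint speeds; "joint_efforts": joint torques, N m; "eef_pos": TCP position; "ee_rot": TCP orientation; "force": force on the tool from outside, world axes, zero at the start; "moment": the same for the moment, N m; "width": finger opening in m; "gripper_force": force on a finger pad.
Only numpy, scipy, OpenCV 4.12 (cv2) and the standard library are available. Lean on these libraries where they do the work, as an engineer would, in place of code of your own. Each camera call takes 0.05 s, during which the arm holds its last target. There are 200 camera calls.

### The job

Make ready to inspect the loose brass tip weights: swing the bench magnifier's lens well aside, away from the wash bottle that stands close beside it; carry the open tray by its grip, level, from among the club heads, past the tall gauge, to the magnifier stand, and set it down gently, flat on the pad between the four corner stops, with all five weights still inside. Then swing the lens back until it is centred over the tray, and leave the wash bottle, the sticker roll and the club heads standing where they are.

Things in the scene. Friction and masses are not known exactly. Their poses are not given: they have to be found in the camera images.
- tray_grip (a point): Centre of the black grip of an open aluminium tray. Grip 12 mm thick (own x), 62 mm long (own y), 18 mm high, its centre 68 mm above what the tray stands on; an 8 mm steel rod carries on from both its ends to upright straps at the tray's ends. Own z is the tray's up; the tray is the same turned by half a turn. 0.28 to 0.43 kg with the weights, balanced under the grip.
- tray_floor (a point): Centre of the tray's inner floor, 9 mm above what it stands on, axes as tray_grip. Tray outside 90 mm (own x) by 130 mm (own y) by 30 mm high with its 6 mm feet, walls 3 mm, open on top; five loose brass weights stand in it.
- nest (a point): Top centre of the black rubber pad of the fixed magnifier stand, 12 mm above the table. Own x points from the pad to the lens post, own z up. Four aluminium corner stops, 14 mm higher than the pad, frame a place 98 mm (own x) by 138 mm (own y) for the 90 by 130 mm tray. Base plate 166 mm wide (own y), its front edge 67 mm before this point.
- lens_arm (a joint): Swing of the lens arm about the upright post, rad. 0: lens centred over the pad. Positive is counter-clockwise from above: the lens moves to the nest's own -y side (roughly the robot's right). Stops at -1.4 and +1.4. Stays where it is left; about 0.2 N m turns it.
- lens_center (a point): Centre of the round lens, 116 mm above the table. Black ring 100 mm across outside, 16 mm high (108 to 124 mm above the table); on the side away from the post a black stub handle 10 mm thick sticks out level to 85 mm from the lens centre.
- lens_hinge (a point): Axis of the lens arm on the post, 116 mm above the table, 150 mm from the lens centre. The straight arm from here to the ring is a level round bar 12 mm thick, with an 18 mm sleeve 40 to 60 mm from the axis, centred 116 mm above the table. Hub 28 mm across; top of the post knob 138 mm above the table.
- weight_1_c (a point): Loose brass tip weight in the tray, 22 mm long: flange 14 mm across and 6 mm thick, stem 9 mm; at the start it stands on its flange. This point is on its axis, 10 mm from the flange's face.
- weight_2_c (a point): Loose brass tip weight in the tray, 22 mm long: flange 14 mm across and 6 mm thick, stem 9 mm; at the start it stands on its flange. This point is on its axis, 10 mm from the flange's face.
- weight_3_c (a point): Loose brass tip weight in the tray, 22 mm long: flange 14 mm across and 6 mm thick, stem 9 mm; at the start it stands on its flange. This point is on its axis, 10 mm from the flange's face.
- weight_4_c (a point): Loose brass tip weight in the tray, 22 mm long: flange 14 mm across and 6 mm thick, stem 9 mm; at the start it stands on its flange. This point is on its axis, 10 mm from the flange's face.
- weight_5_c (a point): Loose brass tip weight in the tray, 22 mm long: flange 14 mm across and 6 mm thick, stem 9 mm; at the start it stands on its flange. This point is on its axis, 10 mm from the flange's face.
- gauge_foot (a point): Middle of the foot of the tall cast-iron gauge fixed on the table between tray and stand (always here). Its upright part is 352 mm high and reaches 140 mm from here nearer to and farther from the robot (along x) and 65 mm to each side. Its low bed, 52 mm high, lies on the robot's side, from 65 to 290 mm from here, 135 mm to each side.
- wash_bottle_c (a point): The wash bottle close beside the stand (not the one at the far right edge), where the lens would hit it if swung that way; on the left or the right of the stand. Body 60 mm across, 118 mm high, with cap and spout 178 mm high; this point is 60 mm above its foot.
- sticker_roll_c (a point): Flat sticker roll lying on the other side of the stand, 70 mm across, 22 mm high, which the lens passes over; this point is its centre.
- hybrid_near_c (a point): Hybrid club head (black) standing close beside the tray, about 65 by 105 by 75 mm high; this point is half-way up it. Loose.
- hybrid_side_c (a point): Hybrid club head (black) standing close beside the tray, about 65 by 105 by 75 mm high; this point is half-way up it. Loose.
- iron_far_c (a point): Iron club head in a clear bag standing close beside the tray, about 43 by 105 by 78 mm high; this point is half-way up it. Loose.

How it is judged:
By the outcome, as a careful person would: the job done as asked, in the order asked, and still so for the second after the job is handed in, with the robot touching nothing.
It also fails if it takes over 72 s, if anything falls off the work surface, if the arm or the gripper's body presses on something with over 40 N, if the wrist force passes 120 N, or if a joint passes its speed limit or range.

## Working session

There is one attempt and no reset: what is moved stays moved. The work goes in short steps, Python scripts to look and compute and a tool call to move; the robot and the scene stay as the last step left them, time stands still between calls to the robot, and variables do not carry over. Pictures are saved under pics/ and viewed, at most 10 in all, crops included, and the job is handed in when it is done.

Besides the shell and the picture viewer there is one more tool, called after ">>>" as name([rows], argument=value, ...), one row to a line, values as JSON. servo_tool: Moves the arm, as the interface text tells. Its arguments: {"type":"object","properties":{"series":{"type":"array"},"claw":{"type":"number"},"grip_force":{"type":"number"}},"required":["series"]}

```bash
mkdir -p pics
cat > h.py <<'E'
import numpy as np,cv2
from station import telemetry,eyes,ticket,recognise,trace
def save(cam,name):
    im=eyes.grab_frame(cam); cv2.imwrite(f'pics/{name}.png',im[:,:,::-1]); return im
def cal(cam):
    c=eyes.calibration(cam);R,_=cv2.Rodrigues(np.array(c['rvec'],float));return np.array(c['mtx']),R,np.array(c['tvec'],float).ravel()
def topix(c,p):
    K,R,t=c;v=K@(R@np.array(p)+t);return v[:2]/v[2]
def atz(c,uv,z):
    K,R,t=c;o=-R.T@t;d=R.T@np.linalg.inv(K)@np.array([*uv,1.]);return o+d*(z-o[2])/d[2]
E
python3 - <<'E'
from h import *
s=telemetry.get_state();print({k:np.round(v,3).tolist() for k,v in s.items()})
for cam in ['top','side']:
    save(cam,cam+'0');c=cal(cam);print(cam,'pos',-c[1].T@c[2])
    for n in ['tray_grip','tray_floor','nest','lens_arm','lens_center','lens_hinge','weight_1_c','gauge_foot','wash_bottle_c','sticker_roll_c','hybrid_near_c','iron_far_c']:
        try:
            r=recognise(cam,n)[:5];print(n,[(np.round(d['position'],3).tolist(),round(d['conf'],2)) for d in r])
        except Exception as e: print(n,e)
E
```

```text
{'t': 0.0, 'q': [1.611, 0.359, 0.011, -0.0, -1.224, -0.288], 'qd': [0.001, -0.001, -0.0, -0.002, -0.001, -0.001], 'joint_efforts': [0.0, -58.272, 29.305, 6.997, 0.007, -0.0], 'eef_pos': [0.165, 0.654, 0.226], 'ee_rot': [3.14, -0.0, -0.248], 'force': [0.244, -0.288, 0.882], 'moment': [0.041, -0.002, -0.003], 'gripper_force': 0.0, 'width': 0.087}
top pos [0.19745719 0.03388555 1.38688251]
tray_grip []
tray_floor [([0.427, 0.42, 0.013], 0.77), ([0.413, -0.378, 0.121], 0.5)]
nest [([0.427, -0.357, 0.011], 0.62)]
lens_arm [([0.415, -0.375, 0.123], 0.68)]
lens_center [([0.414, -0.376, 0.125], 0.85)]
lens_hinge [([0.414, -0.38, 0.12], 0.57)]
weight_1_c []
gauge_foot it knows: hybrid_near, hybrid_side, iron_far, lens_arm, lens_center, lens_hinge, nest, sticker_roll, tray_floor, tray_grip, wash_bottle, weight_1, weight_2, weight_3, weight_4, weight_5
wash_bottle_c [([0.491, -0.218, 0.098], 0.55), ([0.414, -0.378, 0.122], 0.43)]
sticker_roll_c [([0.463, -0.495, 0.023], 0.63), ([0.526, 0.395, 0.054], 0.6)]
hybrid_near_c []
iron_far_c [([0.524, 0.396, 0.051], 0.73)]
side pos [0.50248673 1.37789516 1.06739717]
tray_grip [([0.397, -0.372, 0.089], 0.75), ([0.428, 0.422, 0.014], 0.72)]
tray_floor []
nest [([0.397, -0.37, 0.091], 0.69)]
lens_arm [([0.415, -0.377, 0.118], 0.72)]
lens_center [([0.419, -0.378, 0.121], 0.61)]
lens_hinge [([0.418, -0.376, 0.121], 0.83)]
weight_1_c []
gauge_foot it knows: hybrid_near, hybrid_side, iron_far, lens_arm, lens_center, lens_hinge, nest, sticker_roll, tray_floor, tray_grip, wash_bottle, weight_1, weight_2, weight_3, weight_4, weight_5
wash_bottle_c []
sticker_roll_c [([0.469, -0.508, 0.024], 0.46)]
hybrid_near_c [([0.344, 0.454, 0.051], 0.61)]
iron_far_c [([0.523, 0.417, 0.046], 0.94)]
```

View pics/top0.png

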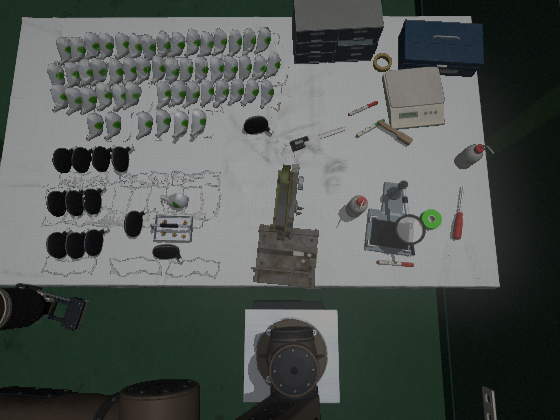

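View pics/side0.png

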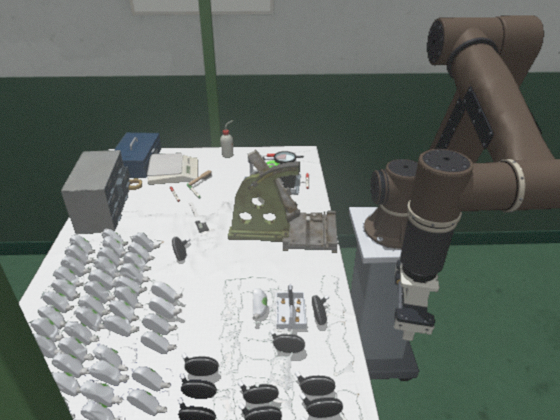

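Run:
```python
from h import *
im=cv2.imread('pics/top0.png')
a=cv2.resize(im[170:290,335:455],(600,600),interpolation=cv2.INTER_CUBIC)
cv2.imwrite('pics/c1.png',a)
b=cv2.resize(im[180:270,110:230],(800,600),interpolation=cv2.INTER_CUBIC)
cv2.imwrite('pics/c2.png',b)
```

```text
(no output)
```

View pics/c1.png

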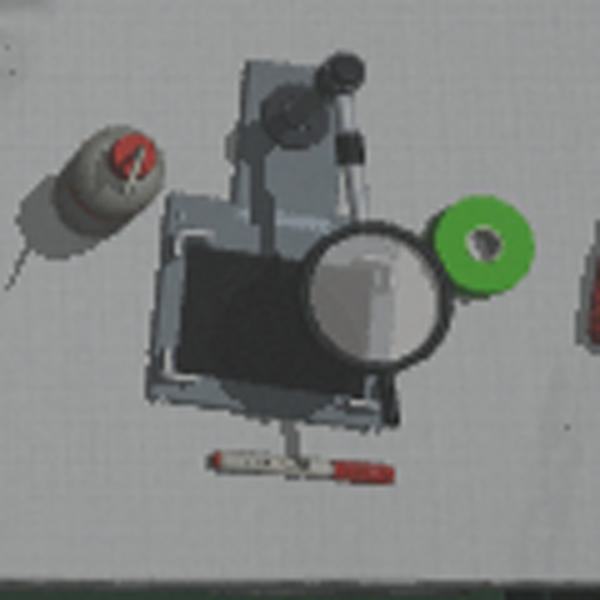

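View pics/c2.png

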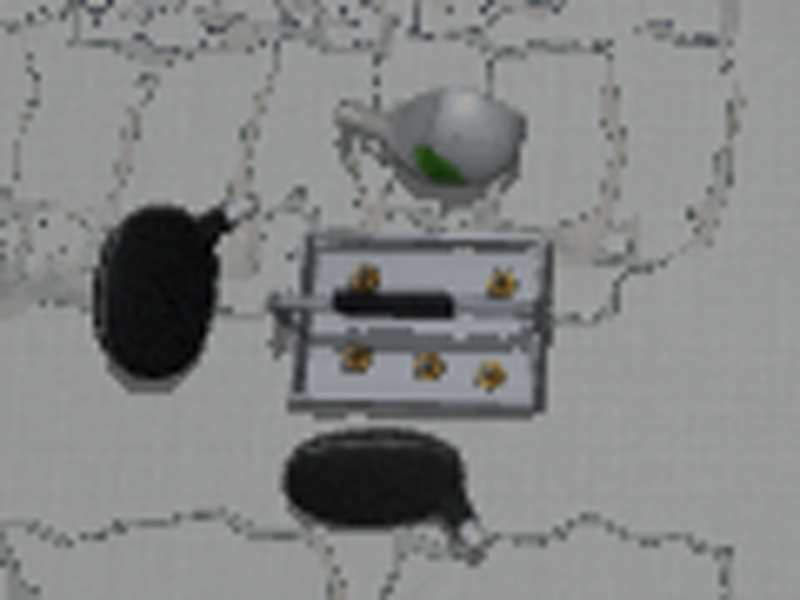

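Run:
```python
from h import *
c=cal('top');p=lambda s,l: print(s,*[np.round(x,4) for x in l])
f1=lambda x,y,z: atz(c,(335+(x+.5)/5-.5,170+(y+.5)/5-.5),z)
f2=lambda x,y,z: atz(c,(110+(x+.5)*.15-.5,180+(y+.5)*.15-.5),z)
k=f1(346,71,.138);l=f1(376,297,.12);h=f1(393,415,.116);p('knob,lens,handle',[k,l,h]);print(np.hypot(*(l-k)[:2]))
pc=[f1(x,y,.012) for x,y in [(185,245),(178,375),(365,395),(376,262)]];p('pad',pc)
print([np.linalg.norm(pc[i]-pc[i-1]).round(3) for i in range(4)],np.mean(pc,0))
p('bottle cap, roll',[f1(134,156,.13),f1(485,246,.022)])
g=[f2(335,302,.077),f2(455,305,.077)];p('grip',g+[(g[0]+g[1])/2])
t=[f2(x,y,.03) for x,y in [(308,233),(553,235),(546,411),(290,408)]];p('tray',t+[np.mean(t,0)]);print([np.linalg.norm(t[i]-t[i-1]).round(3) for i in range(4)])
p('clubs',[f2(157,290,.05),f2(378,480,.05),f2(455,140,.05)])
```

```text
knob,lens,handle [ 0.5555 -0.3697  0.138 ] [ 0.4082 -0.386   0.12  ] [ 0.3317 -0.3934  0.116 ]
0.14820320111906155
pad [ 0.4632 -0.2888  0.012 ] [ 0.3703 -0.2799  0.012 ] [ 0.3567 -0.4097  0.012 ] [ 0.4512 -0.4233  0.012 ]
[np.float64(0.135), np.float64(0.093), np.float64(0.131), np.float64(0.096)] [ 0.41037006 -0.35043984  0.012     ]
bottle cap, roll [ 0.4998 -0.2303  0.13  ] [ 0.461  -0.4972  0.022 ]
grip [0.4275 0.4443 0.077 ] [0.4261 0.383  0.077 ] [0.4268 0.4137 0.077 ]
tray [0.4728 0.4757 0.03  ] [0.472  0.3455 0.03  ] [0.3782 0.3448 0.03  ] [0.3794 0.4791 0.03  ] [0.4256 0.4113 0.03  ]
[np.float64(0.094), np.float64(0.13), np.float64(0.094), np.float64(0.134)]
clubs [0.4383 0.5461 0.05  ] [0.3397 0.4249 0.05  ] [0.5188 0.3949 0.05  ]
```

```bash
cat >> h.py <<'E'
def go(x,y,z,yaw):
    "remaining shift in tool axes (mm) and turn, from the present pose"
    s=telemetry.get_state();p=s['eef_pos'];w=s['ee_rot'][2]
    R=cv2.Rodrigues(np.array([0,0,w]))[0]@np.diag([1,-1,-1]);d=R.T@(np.array([x,y,z])-p)*1000
    t=-((yaw-w+np.pi)%(2*np.pi)-np.pi);print('shift',np.round(d,1),'turn',round(t,3),'rows',round(np.abs(d).max()/41.7,1))
    # constant-rate arcs: tool-frame shift per row when turning evenly
E
python3 - <<'E'
from h import *
c=cal('top')
for uv in [(260,226),(318,230),(314,285),(253,281)]: print(atz(c,uv,.052).round(3))
for uv in [(275,236),(298,165)]: print(atz(c,uv,.0).round(3),atz(c,uv,.35).round(3))
s=telemetry.get_state();print(s['ee_rot'])
E
```

```text
[0.429 0.105 0.052]
[ 0.415 -0.094  0.052]
[ 0.229 -0.078  0.052]
[0.241 0.127 0.052]
[0.402 0.054 0.   ] [0.35  0.049 0.35 ]
[ 0.667 -0.029  0.   ] [ 0.548 -0.013  0.35 ]
[-3.14150888e+00  5.95745339e-06 -2.47797273e-01]
```

>>> servo_tool([
  [[0,0,-25,0.125],[0,0,-25,0.125],[0,0,-25,0.125],[0,0,-25,0.125],[0,0,-25,0.125],[0,0,-25,0.125],[0,0,-25,0.125],[0,0,-25,0.125],[0,0,-25,0.125],[0,0,-25,0.125]],
], claw=0.6)

```text
t: 2.03
eef_pos: [0.1656, 0.6541, 0.478]
ee_rot: [-3.142, 0.0, -1.504]
force: [0.2, 0.9, -0.3]
width: 0.0266
gripper_force: 0.0
```

>>> servo_tool([
  [[40,-20,0,0],[40,-20,0,0],[40,-20,0,0],[40,-20,0,0],[40,-20,0,0],[40,-20,0,0],[40,-20,0,0],[40,-20,0,0],[40,-20,0,0],[40,-20,0,0]],
])

```text
t: 2.87
eef_pos: [0.379, 0.2942, 0.4771]
ee_rot: [-3.141, 0.001, -1.497]
force: [1.1, 0.6, 0.9]
width: 0.0175
gripper_force: 0.0
```

>>> servo_tool([
  [[40,-5,0,0],[40,-5,0,0],[40,-5,0,0],[40,-5,0,0],[40,-5,0,0],[40,-5,0,0],[40,-5,0,0],[40,-5,0,0],[40,-5,0,0],[40,-5,0,0]],
])

```text
t: 3.7
eef_pos: [0.4573, -0.1011, 0.4771]
ee_rot: [-3.14, 0.0, -1.498]
force: [1.6, 1.0, 0.8]
width: 0.0175
gripper_force: 0.0
```

>>> servo_tool([
  [[20,0,0,0.125],[0,0,0,0.125],[0,0,0,0.125],[0,0,0,0.125],[0,0,0,0.125],[0,0,0,0.125],[0,0,0,0.125],[0,0,0,0.125],[0,0,0,0.125],[0,0,0,0.125]],
])

```text
t: 4.53
eef_pos: [0.459, -0.119, 0.4767]
ee_rot: [-3.142, 0.0, -2.754]
force: [-0.0, 0.1, -0.5]
width: 0.018
gripper_force: 0.0
```

>>> servo_tool([
  [[15,-18,10,0],[15,-18,10,0],[15,-18,10,0],[15,-18,10,0],[15,-18,10,0],[15,-18,10,0],[15,-18,10,0],[15,-18,10,0],[0,0,0,0.12],[0,0,0,0.12]],
])

```text
t: 5.37
eef_pos: [0.4026, -0.299, 0.3958]
ee_rot: [3.141, -0.001, -2.995]
force: [-0.5, 0.6, 0.2]
width: 0.0174
gripper_force: 0.0
```

Run:
```python
from h import *
c=cal('wrist');save('wrist','w1');print(telemetry.get_state()['eef_pos'],-c[1].T@c[2])
for n in ['lens_center','lens_arm','lens_hinge','nest','wash_bottle','sticker_roll']:
    print(n,[(np.round(d['position'],3).tolist(),round(d['conf'],2)) for d in recognise('wrist',n+('_c' if n[0] in 'ws' else ''))[:3]])
for P in [(.5555,-.37,.138),(.408,-.386,.116),(.41,-.35,.012)]: print(topix(c,P))
np.savez('w1.npz',K=c[0],R=c[1],t=c[2])
```

```text
[ 0.4029514  -0.29863735  0.39619292] [ 0.32367245 -0.31022491  0.55444573]
lens_center [([0.409, -0.382, 0.124], 0.73)]
lens_arm [([0.413, -0.381, 0.119], 0.85)]
lens_hinge [([0.41, -0.383, 0.117], 0.57)]
nest [([0.415, -0.359, 0.015], 0.81)]
wash_bottle [([0.486, -0.234, 0.1], 0.86)]
sticker_roll [([0.46, -0.496, 0.025], 0.76)]
[212.6449001  270.42038678]
[213.3988388 164.7934672]
[246.48658636 158.87164269]
```

View pics/w1.png

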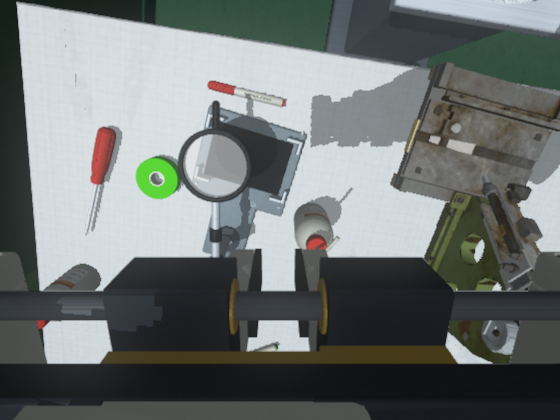

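Run:
```python
from h import *
z=np.load('w1.npz');c=(z['K'],z['R'],z['t'])
for uv,h in [((214.5,164.5),.118),((216,102),.116),((215.5,120),.116),((215,237),.116)]: print(atz(c,uv,h).round(4))
```

```text
[ 0.407  -0.3842  0.118 ]
[ 0.3265 -0.3898  0.116 ]
[ 0.3489 -0.3884  0.116 ]
[ 0.5132 -0.3745  0.116 ]
```

>>> servo_tool([
  [[15.4,-16,30,0.063],[15.4,-16,30,0],[15.4,-16,30,0],[15.4,-16,30,0],[15.4,-16,30,0],[0,0,35,0],[0,0,30,0],[0,0,25,0],[0,0,0,0],[0,0,0,0]],
], claw=0.3)

```text
t: 6.55
eef_pos: [0.3349, -0.3853, 0.1563]
ee_rot: [3.141, -0.002, -3.049]
force: [0.4, -0.1, 1.0]
width: 0.0308
gripper_force: 0.0
```

Run:
```python
from h import *
go(.3387,-.389,.098,-3.058)
c=cal('wrist')
im=save('wrist','w2');cv2.imwrite('pics/w2c.png',cv2.resize(im[150:350,140:420,::-1],(800,571)))
```

```text
shift [-3.4 -4.1 58.3] turn 0.009 rows 1.4
```

View pics/w2c.png

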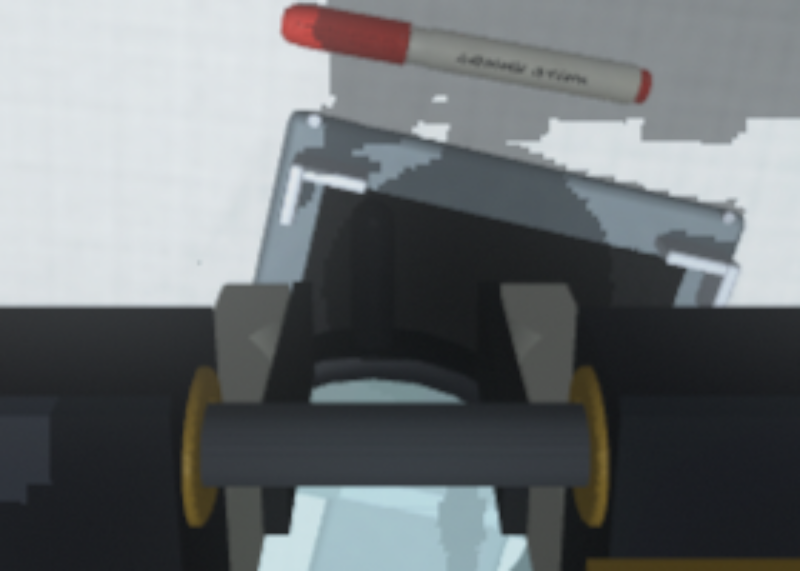

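>>> servo_tool([
  [[-1,-2,20,0.01],[-1,-2,20,0],[-1,0,18,0],[0,0,0,0],[0,0,0,0],[0,0,0,0],[0,0,0,0],[0,0,0,0],[0,0,0,0],[0,0,0,0]],
])

```text
t: 7.43
eef_pos: [0.3388, -0.3894, 0.0992]
ee_rot: [-3.141, 0.001, -3.061]
force: [-0.7, -1.0, -0.0]
width: 0.0307
gripper_force: 0.0
```

>>> servo_tool([
  [[0,0,0,0],[0,0,0,0],[0,0,0,0],[0,0,0,0],[0,-2,0,-0.01],[0,-4,0,-0.02],[-0.3,-8,0,-0.035],[-0.3,-11.4,0,-0.0525],[-0.3,-11.4,0,-0.0525],[-0.3,-11.4,0,-0.0525]],
], claw=0.6)

```text
t: 8.27
eef_pos: [0.3477, -0.4368, 0.0985]
ee_rot: [3.141, -0.0, -2.835]
force: [0.5, 1.3, 0.7]
width: 0.0174
gripper_force: 0.5
```

>>> servo_tool([
  [[-0.3,-11.4,0,-0.0525],[-0.3,-11.4,0,-0.0525],[-0.3,-11.4,0,-0.0525],[-0.3,-11.4,0,-0.0525],[-0.3,-11.4,0,-0.0525],[-0.3,-11.4,0,-0.0525],[-0.3,-11.4,0,-0.0525],[-0.3,-11.4,0,-0.0525],[-0.3,-11.4,0,-0.0525],[-0.3,-11.4,0,-0.0525]],
])

```text
t: 9.1
eef_pos: [0.4081, -0.532, 0.0982]
ee_rot: [3.14, -0.0, -2.31]
force: [-2.0, 0.2, 0.6]
width: 0.0172
gripper_force: 0.5
```

>>> servo_tool([
  [[-0.3,-11.4,0,-0.0525],[-0.3,-11.4,0,-0.0525],[-0.3,-11.4,0,-0.0525],[-0.3,-10,0,-0.046],[-0.2,-8,0,-0.036],[0,-6,0,-0.027],[0,-4,0,-0.018],[0,-2,0,-0.01],[0,0,0,0],[0,0,0,0]],
])

```text
t: 9.93
eef_pos: [0.4612, -0.5674, 0.0984]
ee_rot: [3.141, 0.0, -2.019]
force: [-0.6, -0.6, 0.4]
width: 0.0175
gripper_force: 0.0
```

>>> servo_tool([
  [[0,0,0,0],[0,0,0,0],[0,0,0,0],[0,0,-10,0],[0,0,-30,0],[0,0,-40,0],[0,0,-40,0],[0,0,-40,0],[0,0,-40,0],[0,0,-40,0]],
], claw=0.2)

```text
t: 10.77
eef_pos: [0.4608, -0.5671, 0.3421]
ee_rot: [-3.14, -0.0, -2.019]
force: [1.0, -1.4, 0.3]
width: 0.0348
gripper_force: 0.0
```

Run:
```python
from h import *
im=save('top','t2');cv2.imwrite('pics/t2.png',im[:,:,::-1])
a=cv2.resize(im[170:290,335:485,::-1],(750,600),interpolation=cv2.INTER_CUBIC)
c=cal('top');cw=cal('wrist')
# model overlay: nest hypothesis
n=np.array([.4104,-.3504]);yaw=-.115
X=np.array([np.cos(yaw),np.sin(yaw)]);Y=np.array([-X[1],X[0]])
def poly(l,z,col):
    p=[(topix(c,[*(n+X*x+Y*y),z])-[335,170]+.5)*5-.5 for x,y in l]
    cv2.polylines(a,[np.round(p).astype(np.int32)],True,col,1)
poly([(-.049,-.069),(-.049,.069),(.049,.069),(.049,-.069)],.026,(0,0,255))
poly([(-.067,-.083),(-.067,.083),(-.06,.083),(-.06,-.083)],.008,(255,0,0))
poly([(.148,-.002),(.148,.002),(.152,.002),(.152,-.002)],.138,(0,255,255))
cv2.imwrite('pics/t2c.png',a)
w=save('wrist','w3')
for n in ['lens_center','wash_bottle_c','sticker_roll_c']:
    print(n,[(np.round(d['position'],3).tolist(),round(d['conf'],2)) for d in recognise('top',n)[:3]])
```

```text
lens_center [([0.547, -0.378, 0.126], 0.59)]
wash_bottle_c [([0.49, -0.218, 0.098], 0.83), ([0.438, 0.545, 0.046], 0.47)]
sticker_roll_c []
```

View pics/t2c.png

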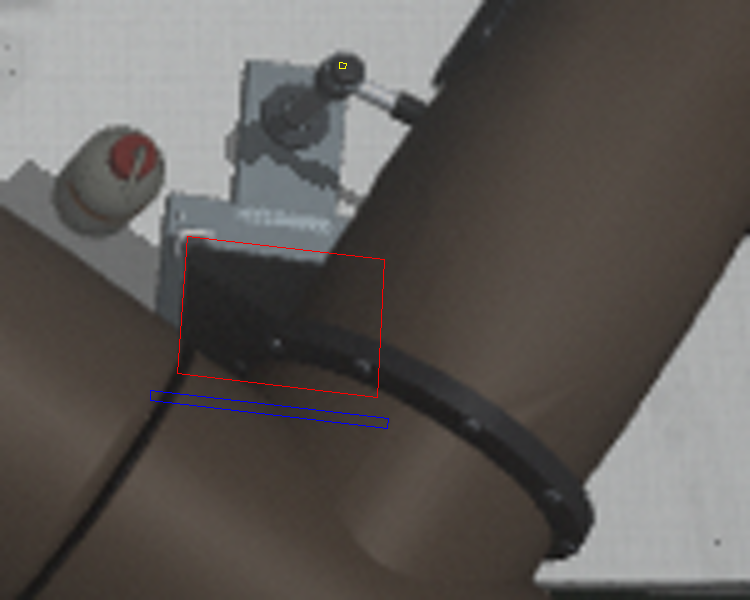

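>>> servo_tool([
  [[-40,27.5,-6,0],[-40,27.5,-6,0],[-40,27.5,-6,0],[-40,27.5,-6,0],[-40,27.5,-6,0],[-40,27.5,-6,0],[-40,27.5,-6,0],[0,0,0,-0.11],[0,0,0,-0.11],[0,0,0,-0.11]],
], claw=-0.2)

```text
t: 11.85
eef_pos: [0.4163, -0.2802, 0.3738]
ee_rot: [3.141, 0.0, -1.681]
force: [0.5, 0.7, 0.1]
width: 0.0527
gripper_force: 0.0
```

Run:
```python
from h import *
c=cal('wrist');im=save('wrist','w4');print(telemetry.get_state()['eef_pos'],telemetry.get_state()['qd'].__repr__()[:60])
np.savez('w4.npz',K=c[0],R=c[1],t=c[2])
n=np.array([.4104,-.3504]);yaw=-.115
X=np.array([np.cos(yaw),np.sin(yaw)]);Y=np.array([-X[1],X[0]])
f=2.5;u0,v0=120,0
a=cv2.resize(im[0:240,120:440,::-1],(800,600),interpolation=cv2.INTER_CUBIC)
def poly(l,z,col):
    p=[(topix(c,[*(n+X*x+Y*y),z])-[u0,v0]+.5)*f-.5 for x,y in l]
    cv2.polylines(a,[np.round(p).astype(np.int32)],True,col,1)
poly([(-.049,-.069),(-.049,.069),(.049,.069),(.049,-.069)],.026,(0,0,255))
poly([(-.067,-.083),(-.067,.083),(-.06,.083),(-.06,-.083)],.008,(255,0,0))
cv2.imwrite('pics/w4c.png',a)
```

```text
[ 0.4163063  -0.28054774  0.37357337] array([-1.36419078e-02,  1.50844976e-02,  5.32392594e-03,  1
```

View pics/w4c.png

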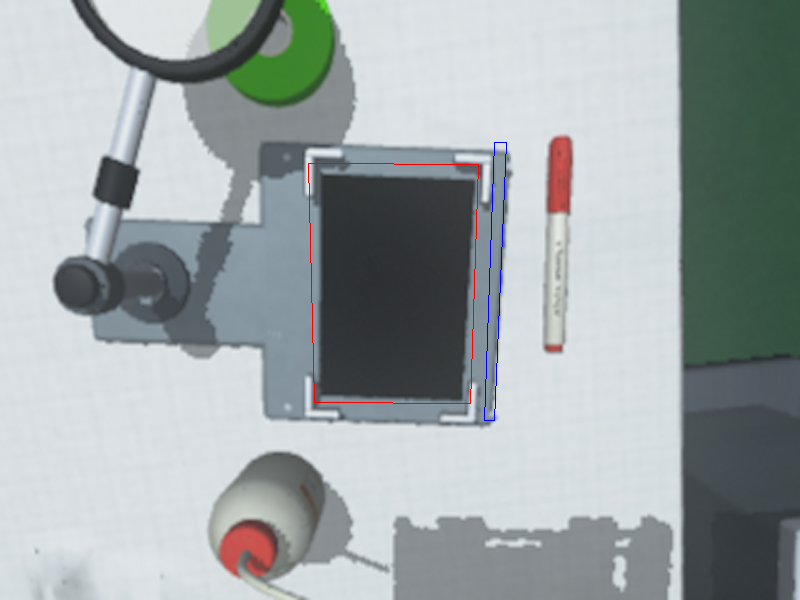

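Run:
```python
from h import *
z=np.load('w4.npz');c=(z['K'],z['R'],z['t'])
w=lambda x,y,h: atz(c,(120+(x+.5)/2.5-.5,(y+.5)/2.5-.5),h)
for q,h in [([(321,174),(477,180),(463,402),(318,396)],.012),([(306,149),(491,153),(474,421),(305,416)],.026),([(261,142),(511,152),(492,425),(265,418)],.008)]:
    p=np.array([w(x,y,h) for x,y in q]);print(p.round(4).tolist(),p.mean(0).round(4))
    for i in (0,1): 
        d=p[(1,2)[i]]-p[(0,1)[i]];e=p[(2,3)[i]]-p[(3,0)[i]];print(np.linalg.norm(d[:2]).round(4),np.linalg.norm(e[:2]).round(4),np.arctan2(d[1],d[0]).round(3),np.arctan2(e[1],e[0]).round(3))
print('bottle,', w(80,285,.138), w(172,-20,.118))
```

```text
[[0.4453, -0.4195, 0.012], [0.3534, -0.406, 0.012], [0.3731, -0.275, 0.012], [0.4654, -0.2892, 0.012]] [ 0.4093 -0.3474  0.012 ]
0.0929 0.0934 2.995 2.989
0.1324 0.1318 1.422 1.418
[[0.451, -0.432, 0.026], [0.3457, -0.4181, 0.026], [0.3681, -0.2646, 0.026], [0.4737, -0.2795, 0.026]] [ 0.4096 -0.3485  0.026 ]
0.1062 0.1066 3.011 3.001
0.1552 0.1541 1.426 1.423
[[0.4785, -0.4412, 0.008], [0.3316, -0.4194, 0.008], [0.3552, -0.2572, 0.008], [0.5022, -0.2783, 0.008]] [ 0.4169 -0.3491  0.008 ]
0.1485 0.1485 2.994 2.999
0.1639 0.1647 1.426 1.426
bottle, [ 0.55492994 -0.37000415  0.138     ] [ 0.49243517 -0.49340795  0.118     ]
```

>>> servo_tool([
  [[0,0,-40,-0.1],[0,0,-40,0],[-20,0,-20,0],[-40,0,0,0],[-40,0,0,0],[-40,0,0,0],[-40,0,0,0],[-40,0,0,0],[-40,0,0,0],[-40,0,0,0]],
])

```text
t: 12.73
eef_pos: [0.4213, 0.02, 0.4737]
ee_rot: [3.141, -0.0, -1.592]
force: [2.5, 0.3, 0.4]
width: 0.0527
gripper_force: 0.0
```

>>> servo_tool([
  [[-41,-1,0,0],[-41,0,0,0],[-41,0,0,0],[-41,0,0,0],[-41,0,0,0],[-41,0,0,0],[-41,0,25,0],[-41,0,25,0],[-41,0,25,0],[-41,0,25,0]],
])

```text
t: 13.57
eef_pos: [0.4297, 0.4081, 0.3854]
ee_rot: [3.141, -0.002, -1.592]
force: [1.4, 0.4, 0.1]
width: 0.0526
gripper_force: 0.0
```

>>> servo_tool([
  [[-10,0,0,0],[-10,0,0,0],[-10,0,0,0],[0,0,0,0],[0,0,0,0],[0,0,0,0],[0,0,0,0],[0,0,0,0],[0,0,0,0],[0,0,0,0]],
], claw=-0.3)

```text
t: 14.4
eef_pos: [0.4308, 0.4363, 0.388]
ee_rot: [-3.141, 0.001, -1.589]
force: [-0.1, 0.6, -0.1]
width: 0.057
gripper_force: 0.0
```

Run:
```python
from h import *
c=cal('wrist');im=save('wrist','w5');print(telemetry.get_state()['eef_pos'],telemetry.get_state()['ee_rot'])
np.savez('w5.npz',K=c[0],R=c[1],t=c[2])
for n in ['tray_grip','tray_floor','weight_1_c']:
    print(n,[(np.round(d['position'],3).tolist(),round(d['conf'],2)) for d in recognise('wrist',n)[:6]])
print(topix(c,(.4268,.4137,.077)))
cv2.imwrite('pics/w5c.png',cv2.resize(im[0:240,120:440,::-1],(800,600),interpolation=cv2.INTER_CUBIC))
```

```text
[0.43079195 0.43640293 0.38786542] [-3.14144055e+00  3.96866865e-04 -1.58910844e+00]
tray_grip [([0.427, 0.414, 0.009], 0.87)]
tray_floor [([0.429, 0.414, 0.007], 0.93)]
weight_1_c []
[280.73154135 149.94330344]
```

View pics/w5c.png

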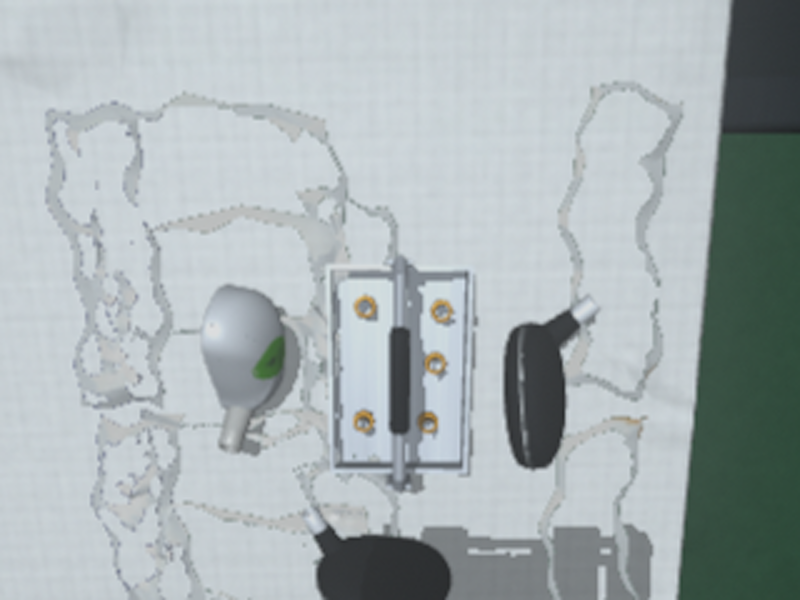

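Run:
```python
from h import *
z=np.load('w5.npz');c=(z['K'],z['R'],z['t'])
w=lambda x,y,h: atz(c,(120+(x+.5)/2.5-.5,(y+.5)/2.5-.5),h)
g=[w(400,327,.077),w(399,432,.077)];print(g,(g[0]+g[1])/2)
r=[w(400.5,258,.072),w(399,487,.072)];print(r,np.mean(r,0),(r[1]-r[0])[0]/(r[1]-r[0])[1])
t=np.array([w(327,266,.03),w(475,271,.03),w(469,474,.03),w(332,468,.03)]);print(t.round(4).tolist(),t.mean(0))
g=np.mean(r,0);go(.4275,g[1],.052,-np.pi/2)
```

```text
[array([0.42781531, 0.38642604, 0.077     ]), array([0.42943778, 0.44650667, 0.077     ])] [0.42862654 0.41646636 0.077     ]
[array([0.42686982, 0.3492735 , 0.072     ]), array([0.43002739, 0.48121579, 0.072     ])] [0.4284486  0.41524464 0.072     ] 0.02393144216363514
[[0.4714, 0.3524, 0.03], [0.3813, 0.357, 0.03], [0.3839, 0.4843, 0.03], [0.4737, 0.4786, 0.03]] [0.4275953 0.4180936 0.03     ]
shift [ 21.5   2.9 335.6] turn -0.018 rows 8.0
```

>>> servo_tool([
  [[7,1,30,0.004],[7,1,36,0],[6,0,36,0],[0,0,36,0],[0,0,36,0],[0,0,36,0],[0,0,30,0],[0,0,20,0],[0,0,0,0],[0,0,0,0]],
], claw=0.3)

```text
t: 15.43
eef_pos: [0.4283, 0.4164, 0.1271]
ee_rot: [3.141, -0.002, -1.593]
force: [0.6, 0.1, 0.7]
width: 0.0309
gripper_force: 0.0
```

Run:
```python
from h import *
go(.4282,.416,.050,-1.593)
c=cal('wrist');im=save('wrist','w6')
cv2.imwrite('pics/w6c.png',cv2.resize(im[120:360,120:440,::-1],(800,600),interpolation=cv2.INTER_CUBIC))
print(topix(c,(.4282,.386,.077)),topix(c,(.4282,.446,.077)))
```

```text
shift [ 0.4  0.1 77.1] turn 0.0 rows 1.8
[277.68255878 186.93622128] [279.55510901 268.57523854]
```

View pics/w6c.png

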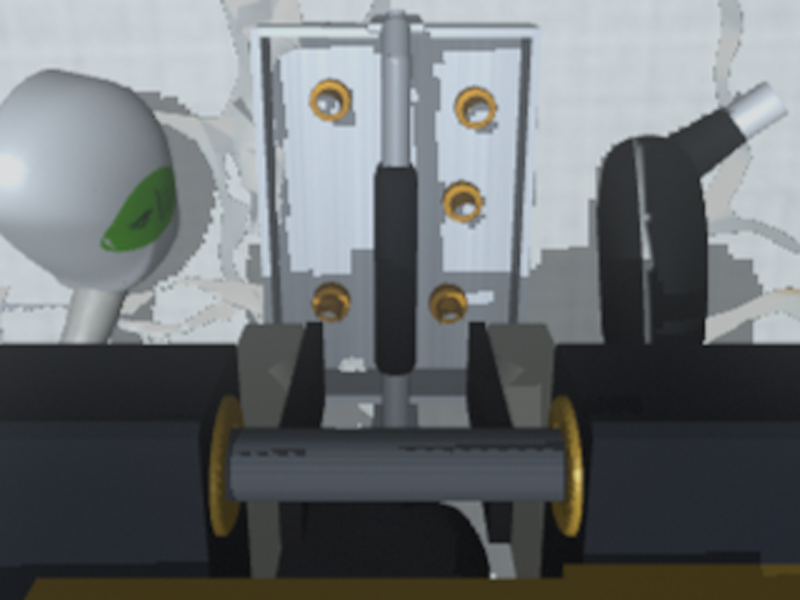

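>>> servo_tool([
  [[0,0,20,0],[0,0,25,0],[0,0,20,0],[0,0,10,0],[0,0,2,0],[0,0,0,0],[0,0,0,0],[0,0,0,0],[0,0,0,0],[0,0,0,0]],
])

```text
t: 16.32
eef_pos: [0.4286, 0.4172, 0.0515]
ee_rot: [-3.141, 0.001, -1.593]
force: [-0.4, 0.2, -0.6]
width: 0.0308
gripper_force: 0.0
```

>>> servo_tool([
  [[0,0,0,0],[0,0,0,0],[0,0,0,0],[0,0,0,0],[0,0,0,0],[0,0,0,0],[0,0,0,0],[0,0,0,0],[0,0,0,0],[0,0,0,0]],
], claw=1, grip_force=30)

```text
t: 17.15
eef_pos: [0.4284, 0.4167, 0.0506]
ee_rot: [3.142, -0.0, -1.593]
force: [-0.2, -1.0, 1.2]
width: 0.0117
gripper_force: 30.0
```

>>> servo_tool([
  [[0,0,-1,0],[0,0,-2,0],[0,0,-4,0],[0,0,-6,0],[0,0,-8,0],[0,0,-8,0],[0,0,-8,0],[0,0,-8,0],[0,0,-8,0],[0,0,-8,0]],
])

```text
t: 17.98
eef_pos: [0.4284, 0.4168, 0.1127]
ee_rot: [-3.141, 0.0, -1.593]
force: [0.0, 0.1, -3.0]
width: 0.0117
gripper_force: 30.0
```

>>> servo_tool([
  [[0,0,-10,0],[0,0,-13,0],[0,0,-16,0],[0,0,-20,0],[0,0,-20,0],[0,0,-20,0],[0,0,-20,0],[0,0,-20,0],[0,0,-20,0],[0,0,-20,0]],
])

```text
t: 18.82
eef_pos: [0.4281, 0.4164, 0.2922]
ee_rot: [3.141, 0.0, -1.593]
force: [-0.1, -0.1, -3.4]
width: 0.0116
gripper_force: 30.0
```

>>> servo_tool([
  [[0,0,-20,0],[0,0,-20,0],[0,0,-20,0],[0,0,-20,0],[0,0,-20,0],[0,0,-20,0],[0,0,-20,0],[0,0,-16,0],[0,0,-12,0],[0,0,-6,0]],
])

```text
t: 19.65
eef_pos: [0.4284, 0.4165, 0.4671]
ee_rot: [-3.14, 0.002, -1.593]
force: [0.1, 0.2, -3.2]
width: 0.012
gripper_force: 30.0
```

>>> servo_tool([
  [[2,0,0,0],[5,0,0,0],[8,0,0,0],[12,0,0,0],[16,0,0,0],[20,0,0,0],[24,0,0,0],[26,0,0,0],[26,0,0,0],[26,0,0,0]],
])

```text
t: 20.48
eef_pos: [0.4241, 0.249, 0.4646]
ee_rot: [-3.141, 0.0, -1.593]
force: [1.2, -0.1, -2.6]
width: 0.0118
gripper_force: 30.0
```

>>> servo_tool([
  [[26,0,0,0],[26,0,0,0],[26,0,0,0],[26,0,0,0],[26,0,0,0],[26,0,0,0],[26,0,0,0],[26,0,0,0],[26,0,0,0],[26,0,0,0]],
])

```text
t: 21.32
eef_pos: [0.4174, -0.0106, 0.4647]
ee_rot: [-3.141, 0.0, -1.593]
force: [0.2, 0.6, -3.1]
width: 0.0118
gripper_force: 30.0
```

>>> servo_tool([
  [[26,0,0,0],[26,0,0,0],[26,0,0,0],[26,0,0,0],[26,0,0,0],[26,0,0,0],[26,0,0,0],[26,0,0,0],[24,0,0,0],[21,0,0,0]],
])

```text
t: 22.15
eef_pos: [0.4114, -0.263, 0.4646]
ee_rot: [-3.141, -0.0, -1.594]
force: [0.7, 0.8, -3.3]
width: 0.0115
gripper_force: 30.0
```

>>> servo_tool([
  [[18,0,0,0],[15,0,0,0],[13,0,0,0.012],[11,0,0,0.016],[9,0,0,0.016],[7,0,0,0.016],[5,0,0,0.016],[4,0,0,0.016],[3,0,0,0.016],[1,0,0,0.016]],
])

```text
t: 22.98
eef_pos: [0.4099, -0.3471, 0.4646]
ee_rot: [-3.142, 0.0, -1.718]
force: [-0.3, 0.0, -3.3]
width: 0.0119
gripper_force: 30.0
```

Run:
```python
from h import *
im=save('side','s7')
print(telemetry.get_state()['force'])
go(.4095,-.348,.25,-1.717)
c=cal('wrist');save('wrist','w7')
for n in ['weight_1_c','wash_bottle_c','lens_center','tray_grip']:
    print(n,[(np.round(d['position'],3).tolist(),round(d['conf'],2)) for d in recognise('wrist',n)[:6]])
```

```text
[ 0.21158686 -0.68138972 -3.52056841]
shift [  1.    0.3 214.5] turn -0.002 rows 5.1
weight_1_c [([0.496, -0.499, 0.126], 0.57), ([0.38, -0.386, 0.429], 0.56)]
wash_bottle_c []
lens_center [([0.492, -0.5, 0.126], 0.8)]
tray_grip [([0.402, -0.377, 0.422], 0.89)]
```

>>> servo_tool([
  [[0.5,0,4,0],[0.5,0,10,0],[0,0,16,0],[0,0,22,0],[0,0,24,0],[0,0,24,0],[0,0,24,0],[0,0,24,0],[0,0,24,0],[0,0,24,0]],
])

```text
t: 24.12
eef_pos: [0.4091, -0.3476, 0.2666]
ee_rot: [3.141, 0.0, -1.717]
force: [-0.1, 1.2, -3.2]
width: 0.0117
gripper_force: 30.0
```

>>> servo_tool([
  [[0,0,24,0],[0,0,24,0],[0,0,24,0],[0,0,24,0],[0,0,22,0],[0,0,20,0],[0,0,16,0],[0,0,10,0],[0,0,5,0],[0,0,0,0]],
])

```text
t: 24.95
eef_pos: [0.409, -0.3477, 0.0985]
ee_rot: [3.14, 0.0, -1.717]
force: [-0.7, -0.1, -2.5]
width: 0.0119
gripper_force: 30.0
```

Run:
```python
from h import *
go(.4095,-.348,.0626,-1.717);print(telemetry.get_state()['force'])
im=save('wrist','w8');c=cal('wrist');np.savez('w8.npz',K=c[0],R=c[1],t=c[2])
T=trace('wrist','tray_floor')
for d in T[:2]:
    v,u=np.nonzero(d['mask']);print(d['conf'],u.min(),u.max(),v.min(),v.max(),u.size)
    print([(r,int(u[v==r].min()),int(u[v==r].max())) for r in range(v.min(),v.max(),12)])
# predicted rim corners from the pose (tray bottom is .0506 below TCP)
s=telemetry.get_state();p=s['eef_pos'];y=s['ee_rot'][2]+np.pi/2
X=np.array([np.cos(y),np.sin(y)]);Y=np.array([-X[1],X[0]])
for a,b in [(-.045,-.065),(.045,-.065),(.045,.065),(-.045,.065)]: print(a,b,topix(c,[*(p[:2]+X*a+Y*b),p[2]-.0206]).round(1))
n=np.array([.4095,-.348]);X=np.array([np.cos(-.146),np.sin(-.146)]);Y=np.array([-X[1],X[0]])
for a,b in [(-.053,-.077),(.053,-.077)]: print('stop outer',topix(c,[*(n+X*a+Y*b),.026]).round(1))
```

```text
shift [ 0.2 -0.5 35.9] turn 0.0 rows 0.9
[-0.73661338 -0.05021018 -2.50609622]
0.7 194 359 130 351 19310Traceback (most recent call last):
  File "<stdin>", line 7, in <module>
    return umr_minimum(a, axis, None, out, keepdims, initial, where)
ValueError: zero-size array to reduction operation minimum which has no identity
```

Run:
```python
from h import *
im=save('wrist','w9');c=cal('wrist')
m=trace('wrist','tray_floor')[0]['mask'];v,u=np.nonzero(m)
print([(r,int(u[v==r].min()),int(u[v==r].max())) for r in range(130,230,10) if (v==r).any()])
s=telemetry.get_state();p=s['eef_pos'];y=s['ee_rot'][2]+np.pi/2
X=np.array([np.cos(y),np.sin(y)]);Y=np.array([-X[1],X[0]])
for a,b in [(-.045,-.065),(.045,-.065),(.045,.0),(-.045,.0)]: print(a,b,topix(c,[*(p[:2]+X*a+Y*b),p[2]-.0206]).round(1))
n=np.array([.4095,-.348]);X=np.array([np.cos(-.146),np.sin(-.146)]);Y=np.array([-X[1],X[0]])
for a,b in [(-.049,-.069),(.049,-.069),(.053,-.077),(-.053,-.077)]: print('stop',a,b,topix(c,[*(n+X*a+Y*b),.026]).round(1))
g=im.mean(2).round().astype(int)
for r in (128,140,146,152): print(r,'R',g[r,325:372:2].tolist(),'L',g[r,188:232:2].tolist())
for u in (210,215,340,345): print('col',u,g[100:160:2,u].tolist())
```

```text
[(130, 274, 280), (140, 195, 360), (150, 196, 359), (160, 197, 358), (170, 197, 358), (180, 198, 357), (190, 199, 356), (200, 200, 356), (210, 200, 355), (220, 201, 354)]
-0.045 -0.065 [361.5 137.1]
0.045 -0.065 [195.7 137.2]
0.045 0.0 [203.8 247.3]
-0.045 0.0 [353.3 247.4]
stop -0.049 -0.069 [350. 125.]
stop 0.049 -0.069 [209.8 125.1]
stop 0.053 -0.077 [203.3 113.1]
stop -0.053 -0.077 [356.6 113.1]
128 R [93, 93, 91, 92, 92, 92, 92, 93, 131, 137, 107, 98, 144, 222, 213, 183, 138, 138, 138, 136, 120, 143, 216, 215] L [88, 107, 115, 116, 115, 140, 141, 161, 215, 220, 166, 79, 79, 88, 89, 78, 91, 90, 91, 90, 90, 90]
140 R [216, 215, 215, 215, 215, 214, 214, 214, 213, 213, 212, 211, 211, 211, 210, 210, 207, 207, 165, 129, 113, 197, 215, 215] L [139, 140, 141, 141, 210, 215, 217, 221, 220, 221, 220, 221, 221, 221, 222, 221, 221, 221, 222, 222, 222, 222]
146 R [139, 140, 141, 136, 137, 137, 135, 135, 135, 134, 134, 106, 82, 83, 82, 178, 207, 207, 149, 127, 106, 213, 214, 215] L [139, 140, 141, 140, 199, 215, 215, 91, 78, 79, 78, 129, 132, 131, 132, 130, 131, 133, 130, 134, 136, 134]
152 R [193, 207, 216, 210, 211, 210, 208, 208, 207, 207, 172, 109, 96, 95, 95, 187, 207, 207, 140, 123, 130, 211, 212, 213] L [138, 138, 138, 139, 186, 214, 214, 117, 78, 80, 79, 134, 134, 132, 192, 212, 212, 216, 211, 216, 220, 217]
col 210 [133, 132, 110, 81, 85, 87, 176, 224, 211, 140, 78, 79, 79, 79, 79, 80, 82, 85, 101, 117, 221, 221, 195, 129, 125, 125, 134, 127, 186, 186]
col 215 [132, 131, 109, 81, 86, 88, 175, 224, 212, 139, 88, 89, 89, 88, 88, 89, 89, 89, 100, 118, 221, 221, 196, 131, 132, 132, 132, 132, 132, 133]
col 340 [213, 214, 175, 121, 132, 139, 176, 218, 209, 141, 95, 95, 139, 138, 111, 70, 63, 65, 102, 118, 213, 213, 198, 135, 135, 196, 207, 207, 207, 207]
col 345 [212, 213, 174, 119, 130, 138, 176, 215, 208, 140, 91, 91, 92, 112, 107, 107, 105, 103, 104, 118, 212, 212, 196, 134, 134, 135, 172, 207, 208, 207]
```

>>> servo_tool([
  [[0.5,-0.4,2,0],[0.5,-0.3,4,0],[0,0,5,0],[0,0,5,0],[0,0,5,0],[0,0,4,0],[0,0,3,0],[0,0,2,0],[0,0,1,0],[0,0,0,0]],
])

```text
t: 25.98
eef_pos: [0.4102, -0.349, 0.0683]
ee_rot: [3.141, 0.0, -1.717]
force: [0.8, -0.8, -2.2]
width: 0.0116
gripper_force: 30.0
```

>>> servo_tool([
  [[0,0,0.6,0],[0,0,0.6,0],[0,0,0.6,0],[0,0,0.6,0],[0,0,0.5,0],[0,0,0.5,0],[0,0,0.5,0],[0,0,0.5,0],[0,0,0,0],[0,0,0,0]],
])

```text
t: 26.82
eef_pos: [0.4103, -0.349, 0.0641]
ee_rot: [3.142, 0.0, -1.717]
force: [0.7, -0.0, -3.8]
width: 0.0119
gripper_force: 30.0
```

>>> servo_tool([
  [[0,0,0.4,0],[0,0,0.4,0],[0,0,0.4,0],[0,0,0.3,0],[0,0,0.3,0],[0,0,0.2,0],[0,0,0,0],[0,0,0,0],[0,0,0,0],[0,0,0,0]],
])

```text
t: 27.65
eef_pos: [0.4103, -0.3491, 0.0626]
ee_rot: [-3.141, -0.0, -1.717]
force: [-2.8, 3.3, 5.5]
width: 0.0116
gripper_force: 30.0
```

>>> servo_tool([
  [[0,0,0,0],[0,0,0,0],[0,0,0,0],[0,0,0,0],[0,0,0,0],[0,0,0,0],[0,0,0,0],[0,0,0,0],[0,0,0,0],[0,0,0,0]],
], claw=0.3)

```text
t: 28.48
eef_pos: [0.4103, -0.3491, 0.0622]
ee_rot: [-3.142, -0.0, -1.717]
force: [0.2, 0.2, -0.1]
width: 0.0304
gripper_force: 0.0
```

>>> servo_tool([
  [[0,0,-5,0],[0,0,-15,0],[0,0,-30,0],[0,0,-40,0],[0,0,-40,0],[0,0,-40,0],[0,0,-40,0],[0,0,-40,0],[0,0,-40,0],[0,0,0,0]],
])

```text
t: 29.32
eef_pos: [0.412, -0.3511, 0.3618]
ee_rot: [-3.13, -0.006, -1.716]
force: [0.7, -1.4, 1.5]
width: 0.0305
gripper_force: 0.0
```

>>> servo_tool([
  [[-35,0,-5,0],[-30,0,0,0],[0,0,0,0],[0,0,0,0],[0,0,0,0],[0,0,0,0],[0,0,0,0],[0,0,0,0],[0,0,0,0],[0,0,0,0]],
])

```text
t: 30.15
eef_pos: [0.4196, -0.2851, 0.357]
ee_rot: [3.141, -0.0, -1.717]
force: [-0.6, -0.4, 0.2]
width: 0.0304
gripper_force: 0.0
```

Run:
```python
from h import *
im=save('wrist','w10');c=cal('wrist');s=telemetry.get_state();print(s['eef_pos'],s['ee_rot'],s['force'])
for n in ['tray_floor','tray_grip','lens_center','wash_bottle_c','sticker_roll_c','weight_1_c']:
    print(n,[(np.round(d['position'],3).tolist(),round(d['conf'],2)) for d in recognise('wrist',n)[:6]])
T=trace('wrist','tray_floor')[:1]
for d in T:
    m=d['mask'].astype(np.uint8);k=max(cv2.findContours(m,cv2.RETR_EXTERNAL,cv2.CHAIN_APPROX_NONE)[0],key=cv2.contourArea)
    r=cv2.minAreaRect(k);b=cv2.boxPoints(r)
    P=np.array([atz(c,q,.042) for q in b]);print(d['conf'],b.round(0).tolist(),P.round(4).tolist(),P.mean(0).round(4))
# brass blobs
h=cv2.cvtColor(im,cv2.COLOR_RGB2HSV);B=cv2.inRange(h,(8,120,80),(28,255,255));B=cv2.morphologyEx(B,cv2.MORPH_CLOSE,np.ones((5,5)))
n,_,st,ce=cv2.connectedComponentsWithStats(B)
print([(atz(c,ce[i],.04).round(3).tolist(),int(st[i,4])) for i in range(1,n) if st[i,4]>8])
```

```text
[ 0.41964968 -0.28502529  0.35700869] [ 3.14125461e+00 -1.50129486e-05 -1.71730883e+00] [-0.37766842  0.17459902  0.56864381]
tray_floor [([0.413, -0.353, 0.022], 0.8)]
tray_grip [([0.409, -0.356, 0.018], 0.8)]
lens_center [([0.512, -0.463, 0.124], 0.95)]
wash_bottle_c [([0.497, -0.238, 0.103], 0.64)]
sticker_roll_c [([0.448, -0.477, 0.024], 0.82), ([0.509, -0.462, 0.116], 0.47)]
weight_1_c [([0.38, -0.383, 0.026], 0.38), ([0.513, -0.463, 0.126], 0.21)]
0.84 [[245.0, 65.0], [310.0, 65.0], [310.0, 173.0], [245.0, 173.0]] [[0.4438, -0.4258, 0.042], [0.3571, -0.413, 0.042], [0.3744, -0.2666, 0.042], [0.4698, -0.2808, 0.042]] [ 0.4113 -0.3466  0.042 ]
[([0.426, -0.39, 0.04], 34), ([0.382, -0.379, 0.04], 20), ([0.389, -0.35, 0.04], 24), ([0.437, -0.322, 0.04], 17), ([0.395, -0.316, 0.04], 10), ([0.337, -0.026, 0.04], 308), ([0.578, -0.053, 0.04], 185), ([0.344, 0.056, 0.04], 10), ([0.264, 0.072, 0.04], 103), ([0.165, 0.086, 0.04], 112)]
```

>>> servo_tool([
  [[39,-11.8,0,0],[39,-11.8,0,0],[39,-11.8,0,0],[39,-11.8,0,0],[39,-11.8,0,0],[39,-11.8,0,0],[39,-11.5,0,0],[0,0,0,0.1],[0,0,0,0.1],[0,0,0,0.1]],
])

```text
t: 31.38
eef_pos: [0.4613, -0.5679, 0.3552]
ee_rot: [3.139, 0.0, -2.023]
force: [-0.5, -0.1, -0.1]
width: 0.0307
gripper_force: 0.0
```

Run:
```python
from h import *
im=save('wrist','w11');c=cal('wrist');go(.461,-.5674,.098,-2.019)
print(recognise('wrist','lens_center')[:2])
g=im.mean(2).round().astype(int)
h=np.array([.5565,-.370])
d=np.array([.4610,-.5674])-h;d/=np.linalg.norm(d)
print(topix(c,[*(h+d*.15),.116]),topix(c,[*(h+d*.22),.124]),topix(c,[*(h+d*.235),.116]))
for r in (.21,.228):
    uv=topix(c,[*(h+d*r),.116]);i,j=np.round(uv).astype(int);print(r,i,j,g[j,i-16:i+17].tolist() if j<420 else None)
```

```text
shift [  0.    0.3 257.9] turn -0.011 rows 6.2
[{'position': [0.4931, -0.5033, 0.1225], 'conf': 0.96}]
[278.32099669 227.20181022] [277.87013817 175.93261781] [277.75084085 162.68372183]
0.21 278 182 [213, 213, 212, 212, 212, 213, 213, 213, 211, 210, 211, 212, 212, 213, 147, 69, 59, 63, 66, 62, 59, 57, 135, 195, 192, 181, 173, 136, 99, 79, 72, 73, 71]
0.228 278 168 [215, 214, 212, 213, 213, 213, 213, 212, 213, 214, 214, 213, 212, 210, 170, 101, 61, 64, 68, 64, 61, 59, 91, 184, 213, 213, 212, 213, 214, 214, 213, 212, 212]
```

>>> servo_tool([
  [[0,0,30,-0.004],[0,0,40,0],[0,0,40,0],[0,0,40,0],[0,0,40,0],[0,0,34,0],[0,0,22,0],[0,0,12,0],[0,0,0,0],[0,0,0,0]],
])

```text
t: 32.32
eef_pos: [0.4618, -0.5672, 0.1]
ee_rot: [-3.141, -0.001, -2.011]
force: [0.9, -0.4, 1.8]
width: 0.0309
gripper_force: 0.0
```

>>> servo_tool([
  [[0,0,0,0],[0,0,0,0],[0,0,0,0],[0,0,0,0],[0,0,0,0],[0,0,0,0],[0,0,0,0],[0,2.2,0,0.01],[0,4.4,0,0.02],[-0.2,7.6,0,0.035]],
], claw=0.6, grip_force=4)

```text
t: 33.15
eef_pos: [0.449, -0.5604, 0.099]
ee_rot: [-3.141, -0.0, -2.079]
force: [1.3, -0.1, -0.4]
width: 0.0175
gripper_force: 0.5
```

>>> servo_tool([
  [[-0.3,11.4,0,0.0525],[-0.3,11.4,0,0.0525],[-0.3,11.4,0,0.0525],[-0.3,11.4,0,0.0525],[-0.3,11.4,0,0.0525],[-0.3,11.4,0,0.0525],[-0.3,11.4,0,0.0525],[-0.3,11.4,0,0.0525],[-0.3,11.4,0,0.0525],[-0.3,11.4,0,0.0525]],
])

```text
t: 33.98
eef_pos: [0.3675, -0.4816, 0.0994]
ee_rot: [-3.141, 0.0, -2.607]
force: [1.4, -0.3, -0.2]
width: 0.0175
gripper_force: 0.5
```

Run:
```python
from h import *
s=telemetry.get_state();p=s['eef_pos'];h=np.array([.5572,-.370]);d=p[:2]-h
print(p,s['ee_rot'],np.linalg.norm(d),'radial yaw',np.arctan2(d[1],d[0]),s['force'])
```

```text
[ 0.36751155 -0.48156237  0.09939486] [-3.14064107e+00  4.18584424e-04 -2.60665374e+00] 0.22006333422929483 radial yaw -2.609943300294201 [ 1.38545118 -0.26057049 -0.24872298]
```

>>> servo_tool([
  [[-0.3,11.5,0,0.0525],[-0.3,11.5,0,0.0525],[-0.3,11.5,0,0.0525],[-0.3,11.5,0,0.0525],[-0.3,11.5,0,0.0525],[-0.3,11.5,0,0.0525],[-0.3,11.5,0,0.0525],[-0.3,11.5,0,0.0525],[-0.3,11.5,0,0.0525],[-0.3,11.5,0,0.0525]],
])

```text
t: 34.82
eef_pos: [0.3366, -0.3721, 0.0995]
ee_rot: [-3.141, 0.001, -3.132]
force: [0.9, -1.6, -0.2]
width: 0.0177
gripper_force: 0.5
```

>>> servo_tool([
  [[-0.2,10.1,0,0.046],[-0.1,7.9,0,0.036],[0,5.9,0,0.027],[0,4.4,0,0.02],[0,3.1,0,0.014],[0,1.8,0,0.008],[0,1.1,0,0.005],[0,0,0,0],[0,0,0,0],[0,0,0,0]],
])

```text
t: 35.65
eef_pos: [0.3385, -0.3383, 0.099]
ee_rot: [3.141, -0.0, 2.999]
force: [0.5, -0.1, -0.6]
width: 0.0175
gripper_force: 0.0
```

Run:
```python
from h import *
s=telemetry.get_state();print(s['eef_pos'],s['ee_rot'],s['force']);go(.3412,-.3380,.099,-3.288)
```

```text
[ 0.33853376 -0.3382568   0.09901727] [ 3.14137344e+00 -4.28127941e-04  2.99924550e+00] [ 0.50799542 -0.13146941 -0.60906033]
shift [-2.6  0.6  0. ] turn 0.004 rows 0.1
```

>>> servo_tool([
  [[0,0.6,0,0.004],[0,0,0,0],[0,0,0,0],[0,0,0,0],[0,0,0,0],[0,0,0,0],[0,0,0,0],[0,0,0,0],[0,0,0,0],[0,0,0,0]],
], claw=1, grip_force=5)

```text
t: 36.48
eef_pos: [0.3386, -0.3375, 0.0991]
ee_rot: [3.141, -0.0, 2.995]
force: [-1.8, -0.7, -1.6]
width: 0.0098
gripper_force: 5.0
```

>>> servo_tool([
  [[0,0,0,0],[0,0,0,0],[0,0,0,0],[0,0,0,0],[0,0,0,0],[0,0,0,0],[0,0,0,0],[0,0,-10,0],[0,0,-20,0],[0,0,-40,0]],
], claw=0.3)

```text
t: 37.32
eef_pos: [0.3365, -0.3362, 0.1664]
ee_rot: [3.139, -0.007, 2.995]
force: [1.3, -0.2, -0.5]
width: 0.0304
gripper_force: 0.0
```

>>> servo_tool([
  [[0,0,-40,0],[0,0,-40,0],[0,0,-40,0],[0,0,-40,0],[-35,0,-20,0],[-35,0,0,0],[0,0,0,0],[0,0,0,0],[0,0,0,0],[0,0,0,0]],
])

```text
t: 38.15
eef_pos: [0.4074, -0.3477, 0.3489]
ee_rot: [3.141, -0.001, 2.995]
force: [-0.2, -0.1, -0.2]
width: 0.0309
gripper_force: 0.0
```

Run:
```python
from h import *
im=save('wrist','w12');c=cal('wrist');s=telemetry.get_state();print(s['eef_pos'],s['force'])
for n in ['lens_center','tray_floor','wash_bottle_c','sticker_roll_c']:
    print(n,[(np.round(d['position'],3).tolist(),round(d['conf'],2)) for d in recognise('wrist',n)[:3]])
g=cv2.cvtColor(im,cv2.COLOR_RGB2GRAY)
for q in (.23,.15): print(topix(c,[.5572-.9894*q,-.370+.1455*q,.116]))
for r in (.212,.222,.230):
    i,j=np.round(topix(c,[.5572-.9894*r,-.370+.1455*r,.116])).astype(int);print(r,i,j,g[j,i-16:i+17].tolist())
C=cv2.HoughCircles(cv2.medianBlur(g,3),cv2.HOUGH_GRADIENT,1,80,param1=100,param2=20,minRadius=28,maxRadius=60)
if C is not None: print([(q.tolist(),atz(c,q[:2],.12).round(4).tolist()) for q in C[0][:4]])
```

```text
[ 0.40738808 -0.34775725  0.34913897] [ 0.27575274  0.40727117 -0.62731466]
lens_center [([0.412, -0.355, 0.125], 0.71)]
tray_floor [([0.385, -0.361, 0.03], 0.83)]
wash_bottle_c [([0.489, -0.239, 0.103], 0.93)]
sticker_roll_c [([0.46, -0.492, 0.021], 0.71)]
[276.87861185 110.20135881]
[276.99551068 178.09721978]
0.212 277 126 [132, 131, 133, 132, 133, 133, 132, 133, 131, 130, 131, 131, 107, 65, 48, 48, 49, 49, 49, 47, 47, 65, 80, 86, 85, 86, 85, 85, 85, 86, 85, 86, 86]
0.222 277 117 [202, 200, 198, 198, 201, 202, 202, 201, 201, 202, 202, 202, 173, 103, 48, 49, 49, 51, 50, 48, 48, 134, 192, 208, 189, 148, 128, 128, 128, 129, 129, 129, 129]
0.23 277 110 [203, 201, 201, 203, 204, 204, 203, 202, 201, 201, 203, 203, 191, 120, 50, 51, 51, 51, 50, 49, 50, 156, 200, 206, 204, 202, 204, 206, 207, 206, 161, 128, 128]
[([277.5, 178.5, 40.5], [0.4086, -0.3475, 0.12]), ([378.5, 212.5, 33.79999923706055], [0.4703, -0.228, 0.12]), ([526.5, 73.5, 58.29999923706055], [0.3317, -0.0563, 0.12]), ([185.5, 218.5, 32.29999923706055], [0.4425, -0.4704, 0.12])]
```

```bash
python3 -c "
from h import *
print(ticket.job_done())"
```

```text
the job is handed in; nothing more can be done
None
```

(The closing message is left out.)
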